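# Hold a mould insert over its slot for a fit check

## Robot

A 7-joint arm with a two-finger parallel gripper is mounted at the origin on the work surface. World frame = base frame: x ahead of the robot, y to its left, z up, the work surface at z = 0. Lengths are in m, angles in rad, forces in N, time in s.
With the tool pointing down it reaches from about 0.4 to 0.85 m from the base axis. Payload 10.4 kg.
Tool frame: the origin (TCP) lies midway between the tips of the shut fingers; the grasp point (between the pads) lies 19 mm behind it; z points along the fingers, y is the line along which they close (so a half turn about z gives the same grasp; the last joint's range is limited). The gripper opens to 85 mm and grips with 20 to 120 N. Pads are 22 mm wide; open, the fingers measure 114 mm over their backs; the gripper's body (76 mm by 85 mm) begins 54 mm behind the grasp point. The pads swing forward as they close: fully open they stand 13 mm farther back than shut.
Start: joints at [1.087, 0.332, -0.065, 1.46, 0.022, 1.35, -0.088], TCP at [0.278, -0.56, 0.191] pointing down, gripper open.
Joint ranges: [-2.6, 2.6], [-0.5, 2.12], [-1.47, 1.34], [0.16, 2.42], [-1.27, 4.41], [0.06, 2.06], [-2.6, 2.6]. Speed limits (rad/s): [2.22, 2.22, 2.79, 2.79, 3.14, 3.14, 3.14].

## Interface

Orientations are given as a rotation vector (axis times angle).
In Python, from workcell import r gives the robot as it stands.
- The arm moves only by the shell command python3 -m handwheel 'ROWS' [FORCE]. ROWS is JSON, one flat list of numbers, 7 for each row, row after row: the shift along the tool's x, y, z in mm, then the turn, a rotation vector about the tool's x, y, z in degrees, then the finger opening in mm, from 0 to 85.4. In form: [x, y, z, rx, ry, rz, gripper, x, y, z, rx, ry, rz, gripper, ...]. A call has 1 to 8 rows; each row shifts and turns the commanded pose from where the row before left it, along the tool's axes as they then stand; what a row does not reach is not made up. A row lasts 1/10 s, in which the tool goes at most 50 mm and 8.59 degrees, less where a joint would pass 70% of its speed; a pose out of reach is approached as far as the arm can. A call is refused whole if a number of a shift passes 50 or a number of a turn 8.59, either way. A call with a gripper value outside its range is refused whole. The fingers move at their own pace and stop on an object; FORCE is the grip in N (left out, the last holds). Time passes only in rows, so rows that do not move let the fingers close. It gives the time, the measured TCP pose, the force, the opening and the grip force at its end, in the units of the state.
- r.observe(): the state, without advancing time (a new reading comes with each control period).
- r.grab_frame(name): name is "side" or "top"; returns a dict with "img" (384x512x3 uint8, red, green, blue), "mtx" (3x3 intrinsics, pixels), "distortion" ([k1, k2, p1, p2, k3] as OpenCV has them; the pictures are not rectified), "cam_to_world" (4x4, takes a point from camera to world coordinates). Camera axes: x right, y down, z forward; pixel columns grow to the right and rows downward; lengths in m; the calibration is good to about 2 mm. A picture is of the moment at which its call begins. There is no depth.
- r.job_done(): hands the job in; it is judged then, once.
The state is a dict: "time_s": time; "joint_positions": joint angles; "qvel": joint speeds; "effort": joint torques, N m; "eef_pos": TCP position; "tcp_rot": TCP orientation; "contact_force": force on the tool from outside, world axes, zero at the start; "torque": the same for the moment, N m; "gripper_width": opening from 0.0 (shut) to 1.0 (fully open); "finger_force": force on a finger pad.
Only numpy, scipy, OpenCV 4.12 (cv2) and the standard library are available. Lean on these libraries where they do the work, as an engineer would, in place of code of your own. Each camera call takes 0.05 s, during which the arm holds its last target. There are 200 camera calls.

## Task

Pull the sprung stop blade of the mould base by its black tab all the way out to its stop, and leave it there. Then pick up the oblong insert, carry it upright over the angle plate without touching the plate, and stop with its tongue hovering about 6 mm above the mould base, centred over the slot and lined up with it, touching nothing but the gripper. Finish while still holding it there, quite still, so that I can sight the fit before welding, and leave everything else where it stands.

Things in the scene. Friction and masses are not known exactly. Their poses are not given: they have to be found in the camera images.
- mould_base: Fixed steel plate 160 (its x) x 120 (its y) x 30 mm high, flat on the bench, with four upright round pillars (16 mm diameter, tops 70 mm above the bench) at x +-64, y +-46 mm and a grey bracket (x -58 to -38, y -23 to +23 mm, top 58 mm above the bench) that guides the stop blade on the side towards the robot. Origin: centre of the underside. Its -x axis points roughly to the robot.
- slot (a point): Centre of the mouth of the rectangular slot in the top face of the mould base (30 mm above the bench), axes as the mould base. The slot is 27 mm wide along x, 51 mm long along y and 20 mm deep; at the start the blade lies over it.
- blade (a joint): How far the stop blade is pulled out, in m: 0 = fully in, over the slot; 0.040 = at its stop, slot clear. It slides along the mould base's -x. A light spring (50 N/m) pulls it in, but the drag of its guide (4 N) is greater, so it stays where it is left; pulling takes about 4 to 6.5 N. It may start a few mm out.
- blade_tab (a point): Top centre of the black upright tab by which the stop blade is pulled: 16 mm (along x) x 24 mm (along y), its top 84 mm above the bench, reaching 40 mm down to the blade; axes as the mould base. It moves with the blade. The blade is a dark steel strip 20 mm wide, 8 mm thick, its top face 44 mm above the bench, running from the tab towards the slot.
- insert: Loose plain aluminium mould insert, oblong from above, standing on the bench on its tongue. Upper block 32 (its x) x 64 (its y) mm, from 16 to 50 mm above the origin; below it a narrower tongue 20 (x) x 44 (y) mm, 0 to 16 mm. Origin: centre of the tongue's underside. 0.2 to 0.33 kg. Its tongue matches the slot, long side (y) along the slot's y, either way round.
- angle_plate: Fixed grey angle plate standing between insert and mould base: upright wall 300 mm long (its x), 12 mm thick, 75 mm high, with a foot 10 mm high reaching 46 mm to +y of the wall's middle and three small ribs (8 mm thick, up to 39 mm above the bench) between foot and wall. Origin: under the middle of the wall, on the bench.
- punch: Loose round steel punch, upright, head 46 mm diameter, 45 mm high, a bystander beside the insert. Origin: centre of the underside.
- collar: Loose brass ring 48 mm outside diameter, 14 mm high, lying flat, a bystander. Origin: centre of the underside.
- v_block: Loose steel V-block 60 x 50 x 44 mm high, a bystander. Origin: centre of the underside.
- hole_block: Loose steel block 75 x 50 x 25 mm with three holes, a bystander. Origin: centre of the underside.
- wrench: Loose wrench 160 mm long lying flat, a bystander.
- jar: Loose grey jar 56 mm diameter, 70 mm high, a bystander. Origin: centre of the underside.
Not all that is in view belongs to the job. What is shaped like the insert but orange or pink is not meant.

How it is judged:
On the way, in this order (a step that is already met when the one before it is completed fails the run):
1. the stop blade is pulled out to its stop (value of joint blade above 0.036 m), for 0.2 s.
2. the gripped insert passes over the angle plate (height (world z) of insert above 0.077 m and contact force between the fingers and insert above 1 N and x of insert in the frame of angle_plate between -0.17 and 0.17 m and y of insert in the frame of angle_plate between -0.05 and 0.05 m), for 0.05 s.
At the end, for the whole second after the job is handed in: Blade still out (over 34 of 40 mm); gripper holding the insert still, its tongue 2 to 11 mm above the top face of the mould base, within 5 mm of the slot's centre and 0.12 rad of its direction, tilted under 0.08 rad, touching neither mould base, blade nor angle plate (value of joint blade above 0.034 m and z of insert in the frame of slot between 0.002 and 0.011 m and horizontal distance between insert and slot below 0.005 m and angle between the y axis of insert and the y axis of slot, either way round below 0.12 rad and angle between insert's own z axis and vertical below 0.08 rad and linear speed of insert below 0.02 m/s and contact force between the fingers and insert above 1 N and contact force between insert and mould_base below 0.1 N and contact force between insert and angle_plate below 0.1 N); the arm keeps its last pose, push and grip.
It fails at once if the insert touches the angle plate (contact force between insert and angle_plate above 0.5 N).
It fails at once if the insert is tipped over (more than 0.5 rad) (angle between insert's own z axis and vertical above 0.5 rad).
It fails at once if a bystander is moved more than 20 mm (distance of any of punch, collar, v_block, hole_block, wrench, jar from where it was at the start of the episode above 0.02 m).
It also fails if it takes over 67 s, if anything falls off the work surface, if the arm or the gripper's body presses on something with over 40 N, if the wrist force passes 120 N, or if a joint passes its speed limit or range.

## Working session

There is one attempt and no reset: what is moved stays moved. The work goes in short steps, Python scripts to look and compute and a shell command to move; the robot and the scene stay as the last step left them, time stands still between calls to the robot, and variables do not carry over. Pictures are saved under pics/ and viewed, at most 12 in all, crops included, and the job is handed in when it is done.

```bash
mkdir -p pics; ls; python3 - <<'E'
from workcell import r
import cv2,json
print(r.observe())
for n in("side","top"):
    f=r.grab_frame(n); cv2.imwrite(f"pics/{n}0.png",f["img"][:,:,::-1]); print(n,f["mtx"],f["distortion"],f["cam_to_world"])
E
```

```text
pics
{'time_s': 0.0, 'joint_positions': array([ 1.08741241,  0.33288605, -0.06471398,  1.46093751,  0.02164367,
        1.34991703, -0.0884913 ]), 'qvel': array([ 0.00080705, -0.00012044, -0.00136544,  0.0008331 , -0.00055714,
        0.00153073, -0.0014816 ]), 'effort': array([ 9.01840231e-04, -6.25425053e+01,  4.96837869e-02, -3.91599762e+01,
        1.62645034e-02,  9.82026133e-03, -3.82324129e-05]), 'eef_pos': array([ 0.2776974 , -0.55943064,  0.190509  ]), 'tcp_rot': array([-3.05721517e+00, -7.17175285e-01,  6.80405387e-04]), 'contact_force': array([-0.26326729, -0.31734032, -0.48128236]), 'torque': array([0.01345647, 0.02067469, 0.00893587]), 'finger_force': 0.0, 'gripper_width': 0.9971630552631655}
side [[377.90013517   0.         255.56575626]
 [  0.         377.90013517 194.5462968 ]
 [  0.           0.           1.        ]] [0.00563813 0.         0.         0.         0.        ] [[-0.9904217  -0.08020556  0.11239186  0.45459821]
 [-0.13753862  0.50136389 -0.85423496  0.96589816]
 [ 0.01216517 -0.86151106 -0.50759304  0.62109579]
 [ 0.          0.          0.          1.        ]]
top [[452.258897     0.         258.43839957]
 [  0.         452.258897   189.90539768]
 [  0.           0.           1.        ]] [-0.13919868  0.          0.          0.          0.        ] [[-0.00508325 -0.99610457  0.08803321  0.47070177]
 [-0.99997061  0.00455814 -0.0061649   0.03057739]
 [ 0.00573962 -0.08806196 -0.99609846  1.31017386]
 [ 0.          0.          0.          1.        ]]
```

View pics/top0.png

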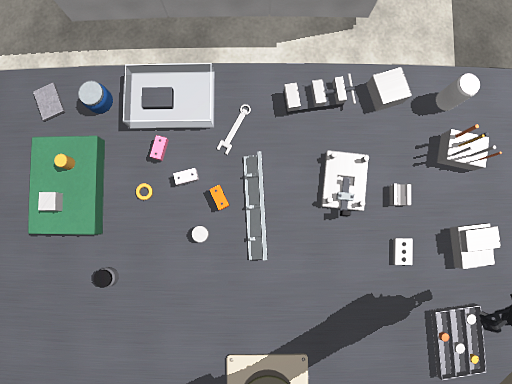

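View pics/side0.png

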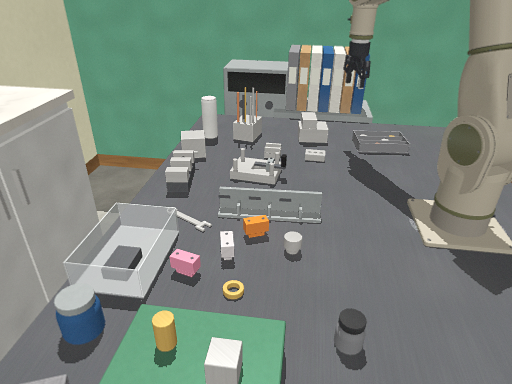

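The top view shows the insert (185,177), orange decoy (219,197), angle plate about column 256, mould base (345,181) with black tab (345,210), and punch (200,234). I'll zoom in on the parts that matter.

```bash
cat > h.py <<'E'
import numpy as np, cv2
from workcell import r
from scipy.spatial.transform import Rotation as R
def ray(f,uv):
    p=cv2.undistortPoints(np.array(uv,float).reshape(-1,1,2),f["mtx"],np.array(f["distortion"])).reshape(-1,2)
    T=f["cam_to_world"]; d=np.c_[p,np.ones(len(p))]@T[:3,:3].T
    return T[:3,3],d
def plane(f,uv,z):
    o,d=ray(f,uv); return o+d*((z-o[2])/d[:,2])[:,None]
def proj(f,P):
    T=np.linalg.inv(f["cam_to_world"])
    return cv2.projectPoints(np.array(P,float).reshape(-1,3),cv2.Rodrigues(T[:3,:3])[0],T[:3,3],f["mtx"],np.array(f["distortion"]))[0].reshape(-1,2)
E
python3 - <<'E'
from h import *
a=cv2.imread("pics/top0.png")
A=cv2.resize(a[135:225,305:385],None,fx=5,fy=5,interpolation=cv2.INTER_CUBIC)
B=cv2.resize(a[135:225,160:240],None,fx=5,fy=5,interpolation=cv2.INTER_CUBIC)
cv2.imwrite("pics/c0.png",np.hstack([A,B]))
f=r.grab_frame("top")
g=cv2.cvtColor(a,cv2.COLOR_BGR2GRAY)
hsv=cv2.cvtColor(a,cv2.COLOR_BGR2HSV)
m=((g>150)&(hsv[...,1]<60)).astype(np.uint8)
n,l,s,c=cv2.connectedComponentsWithStats(m)
for i in range(1,n):
    if s[i,4]>60 and 150<c[i][0]<420 and 130<c[i][1]<270:
        cn=cv2.findContours((l==i).astype(np.uint8),0,1)[0][0]
        print(s[i],c[i].round(1),cv2.minAreaRect(cn))
print(plane(f,[[185,177]],.05),plane(f,[[345,181]],.03),plane(f,[[345,209]],.084),plane(f,[[253,152],[261,260]],.075))
E
```

```text
[256 151  11 110 454] [261.8 205. ] ((261.3600158691406, 205.48001098632812), (109.16499328613281, 5.214182376861572), 86.8201675415039)
[ 322  150   47   61 1924] [345.4 178.3] ((345.62249755859375, 179.96405029296875), (42.94852066040039, 56.695838928222656), 5.440332412719727)
[244 156   8  21  73] [246.  167.2] ((247.5, 166.0), (20.0, 7.0), 90.0)
[173 168  26  17 277] [185.3 175.7] ((185.32354736328125, 175.79412841796875), (11.884244918823242, 23.525957107543945), 75.96376037597656)
[245 179   9  30 103] [247.2 195.5] ((248.6305389404297, 193.45799255371094), (29.334880828857422, 7.184051990509033), 86.18592071533203)
[394 183  12  22 237] [399.1 194.2] ((399.5, 193.5), (21.0, 11.0), 90.0)
[407 184   5  21  88] [408.6 194.3] ((409.0, 194.0), (20.0, 4.0), 90.0)
[246 210  10  50 158] [249.  233.9] ((250.94061279296875, 234.37155151367188), (49.195068359375, 7.621030330657959), 86.98721313476562)
[192 226  17  16 211] [199.5 233.6] ((200.0, 233.5), (15.0, 16.0), 90.0)
[395 238  18  27 442] [403.5 251. ] ((403.5, 251.0), (26.0, 17.0), 90.0)
[[0.61945612 0.22913965 0.05      ]] [[ 0.60831736 -0.22545672  0.03      ]] [[ 0.52566772 -0.21300967  0.084     ]] [[0.68514402 0.03743462 0.075     ]
 [0.38886508 0.01695171 0.075     ]]
```

View pics/c0.png

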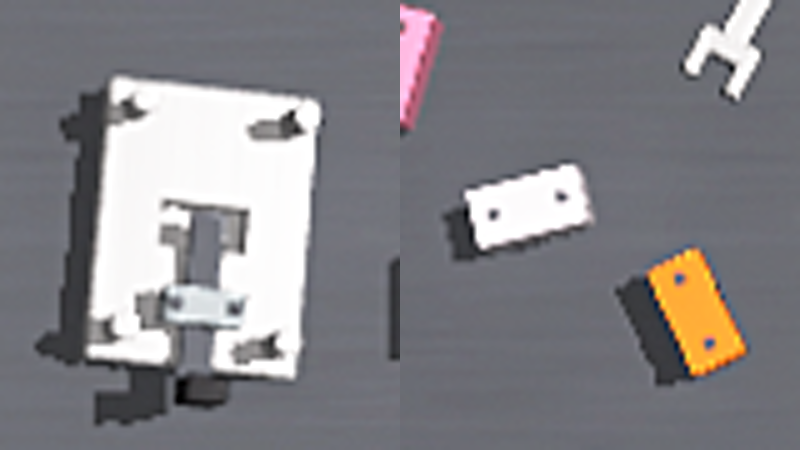

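The crop shows the base corners at crop px (115,77), (322,98), (297,378), (88,356), and the slot about (203,226) at the base centre. The tab is at (203,390), and the insert's long axis tilts about 14°.

```bash
cat >> h.py <<'E'
def contour(f,lo,hi,box):
    """largest blob in box of HSV range -> contour in full-image pixels"""
    x,y,w,h=box; hsv=cv2.cvtColor(f["img"],cv2.COLOR_RGB2HSV)[y:y+h,x:x+w]
    c=max(cv2.findContours(cv2.inRange(hsv,lo,hi),0,1)[0],key=cv2.contourArea)
    return (c.reshape(-1,2)+[x,y]).astype(float)
def rect(P):
    """min-area rect of world xy points: centre, sizes (mm), yaw of long side (deg)"""
    (c,s,a)=cv2.minAreaRect((P[:,:2]*1000).astype(np.float32))
    if s[0]<s[1]: s=s[::-1]; a+=90
    return np.round(c,1),np.round(s,1),round((a+90)%180-90,1)
def go(xyz,yaw=None):
    """remaining tool-frame shift (mm) and tool-z turn (deg) to target TCP; yaw = tool x heading"""
    s=r.observe(); M=R.from_rotvec(s["tcp_rot"]).as_matrix()
    y0=np.degrees(np.arctan2(M[1,0],M[0,0]))
    print("t",s["time_s"],"tcp",s["eef_pos"].round(4),"yaw",y0.round(2),"toolz",M[:,2].round(4),"F",s["contact_force"].round(1),"fing",round(s["finger_force"],1),"w",round(s["gripper_width"],3))
    print("shift now-axes",(M.T@(np.array(xyz)-s["eef_pos"])*1000).round(1))
    if yaw is not None:
        a=np.radians(yaw);N=np.array([[np.cos(a),np.sin(a),0],[np.sin(a),-np.cos(a),0],[0,0,-1.]])
        print("shift in turned axes",(N.T@(np.array(xyz)-s["eef_pos"])*1000).round(1),"turn",((y0-yaw+180)%360-180).round(1))
E
python3 - <<'E'
from h import *
f=r.grab_frame("top")
W=((0,0,150),(180,60,255))
c=contour(f,*W,(310,140,70,80)); print("base",rect(plane(f,c,.03)))
cr=[(328,150.4),(369.4,154.6),(364.4,210.6),(322.6,206.2)]
P=plane(f,np.array(cr)-.4,.03); print(P.round(4),P.mean(0))
c=contour(f,(0,0,130),(180,60,255),(160,160,50,35)); print("insert",rect(plane(f,c,.05)))
c=contour(f,(0,0,0),(180,255,40),(330,205,30,14)); print("tab",c.min(0),c.max(0),rect(plane(f,c,.084)))
g=r.grab_frame("side")
a=g["img"]
A=cv2.resize(a[140:190,220:300],None,fx=5,fy=5,interpolation=cv2.INTER_CUBIC)
B=cv2.resize(a[205:265,205:285],None,fx=5,fy=5,interpolation=cv2.INTER_CUBIC)
cv2.imwrite("pics/s1.png",np.vstack([A,B])[:,:,::-1])
print(proj(g,[[.525,-.213,.084],[.608,-.2255,.03],[.6205,.2285,.05]]))
E
```

```text
base (array([ 611.6, -227.2]), array([163.5, 123.7]), -6.3)
[[ 0.6983 -0.1771  0.03  ]
 [ 0.6861 -0.2977  0.03  ]
 [ 0.5243 -0.2786  0.03  ]
 [ 0.5376 -0.1584  0.03  ]] [ 0.61156096 -0.22797024  0.03      ]
insert (array([623.3, 227.9]), array([68., 35.]), -76.9)
tab [340. 211.] [348. 215.] (array([ 514.8, -210. ]), array([22.1, 10.9]), 89.5)
[[280.77390602 155.21788279]
 [256.9075496  166.12749878]
 [227.43914287 238.44180972]]
```

View pics/s1.png

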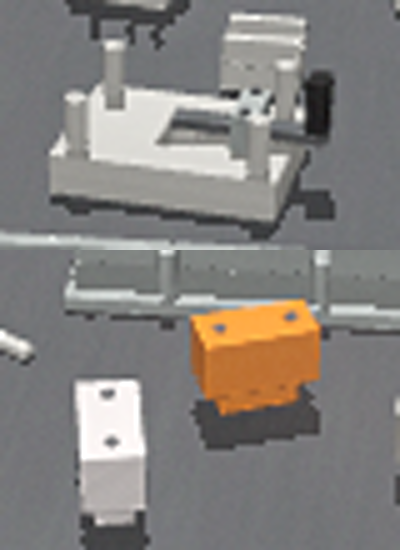

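The side crop puts the tab top at about (284,155), so x ≈ 0.515, which agrees with the top mask. The insert is upright on its tongue and the orange decoy is clear of it. I'll refine the tab and work out the approach.

```bash
python3 - <<'E'
from h import *
f=r.grab_frame("top"); g=r.grab_frame("side")
for hi in(50,70,85):
    c=contour(f,(0,0,0),(180,255,hi),(334,206,18,12)); print(hi,c.min(0),c.max(0),rect(plane(f,c,.084)))
print(cv2.cvtColor(f["img"],cv2.COLOR_RGB2GRAY)[205:220,336:355])
c=contour(g,(0,0,0),(180,255,70),(272,148,22,24)); print(c.min(0),c.max(0)); print(proj(g,[.516,-.215,.084]),proj(g,[.516,-.215,.044]))
go([.512,-.215,.15],-6.4)
E
```

```text
50 [340. 210.] [349. 215.] (array([ 516.1, -211.4]), array([24.8, 13.6]), 89.5)
70 [334. 208.] [339. 217.] (array([ 516.3, -189.4]), array([24.6, 13.8]), -1.0)
85 [334. 208.] [351. 217.] (array([ 516.2, -206. ]), array([47.1, 24.5]), 89.6)
[[255 255 250 139 119  90 123 124 124 121 114 169 250 255 240 158 133 143
  145]
 [255 255 188 138 108  97 123 122 124 121 112 197 254 255 255 199 132 140
  139]
 [210 184 109 115 101 107 125 124 126 123 114 211 255 255 255 224 124 131
  125]
 [ 61  75  67  70  98 126 127 129 131 128 124 157 221 242 255 249 240 255
  255]
 [ 53  52  52  44 101 131  99  88  99 108 113  95 101 115 139 150 150 183
  189]
 [ 60  55  83  93  67  65  46  54  69  72  70  51  32  30  39  42  41  40
   38]
 [ 59  56  95 103  30   1  28  59  69  69  67  66  72  76  62  91 105 103
  102]
 [ 59  55  94 100  23   5  39  65  71  71  72  74  78  80  82 106 115 113
  113]
 [ 59  56  94 101  22   8  43  67  70  70  71  72  74  72  79 105 112 110
  110]
 [ 59  55  95  96   7   3  39  61  66  71  74  75  77  67  75 103 111 109
  108]
 [ 58  55  95  94  17  12  20  19  22  27  30  31  34  42  93 111 111 110
  110]
 [ 58  55  90 116 106 108  97  79  78  67  51  67  97 106 112 114 113 111
  111]
 [ 53  48  85 119 116 117 115 112 112 111 109 110 116 117 112 112 112 113
  111]
 [110 108 112 118 115 115 117 116 116 118 117 117 117 116 115 114 116 116
  114]
 [118 116 115 113 114 114 115 116 117 117 115 115 115 115 113 114 113 113
  114]]
[281. 154.] [286. 167.]
[[283.45607464 155.15653171]] [[282.88199009 165.72105189]]
t 0.35 tcp [ 0.2779 -0.5597  0.1911] yaw 26.4 toolz [-1.e-04  3.e-04 -1.e+00] F [-0.3 -0.2  0.6] fing 0.0 w 1.0
shift now-axes [ 363.  -204.6   41.2]
shift in turned axes [ 194.2 -368.7   41.1] turn 32.8
```

```bash
python3 -m handwheel '[38,-21,5,0,0,0,50, 38,-21,5,0,0,0,50, 38,-21,5,0,0,0,50, 38,-21,5,0,0,0,50, 38,-21,5,0,0,0,50, 38,-21,5,0,0,0,50, 38,-21,5,0,0,0,50, 38,-21,5,0,0,0,50]' 60
python3 -m handwheel '[0,0,0,0,0,8.2,50,0,0,0,0,0,8.2,50,0,0,0,0,0,8.2,50,0,0,0,0,0,8.2,50,0,0,0,0,0,0,50,0,0,0,0,0,0,50]'
python3 -c "
from h import *
go([.516,-.2165,.15],-6.4)"
```

```text
time_s: 1.15
eef_pos: [0.4763, -0.2727, 0.1514]
tcp_rot: [3.058, 0.717, 0.001]
contact_force: [-0.2, -0.3, 0.3]
gripper_width: 0.583
finger_force: 0.0
time_s: 1.75
eef_pos: [0.4755, -0.2741, 0.1513]
tcp_rot: [3.137, -0.168, 0.0]
contact_force: [-0.1, -0.5, 0.9]
gripper_width: 0.588
finger_force: 0.0
t 1.75 tcp [ 0.4755 -0.2741  0.1513] yaw -6.14 toolz [ 1.e-04 -1.e-04 -1.e+00] F [-0.1 -0.5  0.9] fing 0.0 w 0.588
shift now-axes [ 34.1 -61.6   1.3]
shift in turned axes [ 33.8 -61.8   1.3] turn 0.3
```

```bash
python3 -m handwheel '[12,-21,0,0,0,0.3,50, 12,-21,0,0,0,0,50, 10,-20,1,0,0,0,50, 0,0,20,0,0,0,50, 0,0,20,0,0,0,50,0,0,0,0,0,0,50]'
python3 - <<'E'
from h import *
go([.516,-.2165,.056],-6.4)
f=r.grab_frame("top"); g=r.grab_frame("side")
A=cv2.resize(f["img"][170:240,310:380],(420,420),interpolation=cv2.INTER_CUBIC)
B=cv2.resize(g["img"][120:190,250:320],(420,420),interpolation=cv2.INTER_CUBIC)
cv2.imwrite("pics/p2.png",cv2.resize(np.hstack([A,B]),(800,400))[:,:,::-1])
E
```

```text
time_s: 2.35
eef_pos: [0.5148, -0.2158, 0.1078]
tcp_rot: [-3.135, 0.178, 0.006]
contact_force: [-0.5, -0.4, 0.0]
gripper_width: 0.582
finger_force: 0.0
t 2.35 tcp [ 0.5148 -0.2158  0.1078] yaw -6.49 toolz [-0.004   0.0016 -1.    ] F [-0.5 -0.4  0. ] fing 0.0 w 0.582
shift now-axes [ 1.5  0.6 51.8]
shift in turned axes [ 1.3  0.5 51.8] turn -0.1
```

View pics/p2.png

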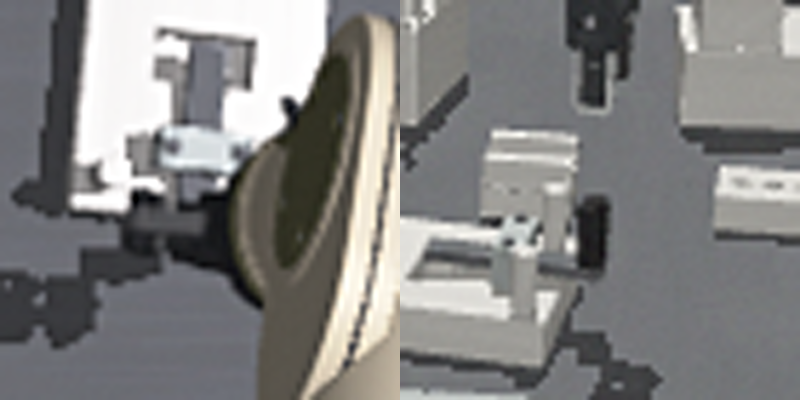

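The fingers are lined up over the tab (side-view column ~283.5 for both), with the tips above the tab top. Next I descend and grip.

```bash
python3 -m handwheel '[1,0.5,17,0,0,0,50, 0.5,0,17,0,0,0,50, 0,0,17,0,0,0,50, 0,0,0,0,0,0,50, 0,0,0,0,0,0,15, 0,0,0,0,0,0,15,0,0,0,0,0,0,15,0,0,0,0,0,0,15]' 60
python3 -m handwheel '[0,0,0,0,0,0,15,0,0,0,0,0,0,15]'
```

```text
time_s: 3.25
eef_pos: [0.5183, -0.2173, 0.0601]
tcp_rot: [3.136, -0.183, 0.002]
contact_force: [-0.0, -0.0, -0.1]
gripper_width: 0.175
finger_force: 0.0
time_s: 3.45
eef_pos: [0.5179, -0.2172, 0.0595]
tcp_rot: [3.136, -0.183, 0.0]
contact_force: [0.2, 0.2, 0.7]
gripper_width: 0.173
finger_force: 0.0
```

```bash
python3 - <<'E'
from h import *
f=r.grab_frame("top"); g=r.grab_frame("side")
A=cv2.resize(f["img"][170:240,310:380],(420,420),interpolation=cv2.INTER_CUBIC)
B=cv2.resize(g["img"][120:190,250:320],(420,420),interpolation=cv2.INTER_CUBIC)
cv2.imwrite("pics/p3.png",cv2.resize(np.hstack([A,B]),(800,400))[:,:,::-1])
E
```

```text
(no output)
```

View pics/p3.png

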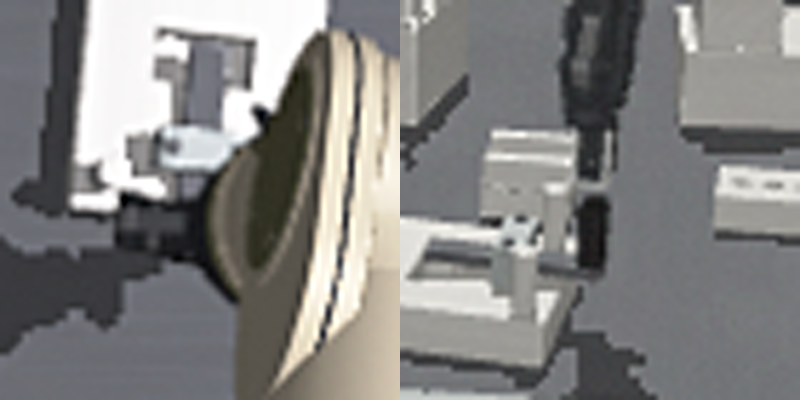

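The side view shows the fingertips ending at crop (592,190), right at the tab's top edge. I'll check that against projections.

```bash
python3 - <<'E'
from h import *
g=r.grab_frame("side")
go([.516,-.2165,.056],-6.4)
s=r.observe();print(s["joint_positions"].round(3))
for P in ([.5148,-.19,.1078],[.5148,-.2158,.1078],[.518,-.2172,.0595],[.518,-.2172,.084],[.518,-.28,.0595]): print(P,proj(g,P))
print(cv2.cvtColor(g["img"],cv2.COLOR_RGB2GRAY)[140:172,278:292])
E
```

```text
t 3.6 tcp [ 0.5179 -0.2171  0.0593] yaw -6.7 toolz [ 1.e-04 -1.e-04 -1.e+00] F [-0.1  0.6 -0. ] fing 0.0 w 0.175
shift now-axes [-1.9 -0.4  3.3]
shift in turned axes [-1.9 -0.4  3.3] turn -0.3
[ 0.55   0.321 -0.275  1.773  0.098  1.06  -1.447]
[0.5148, -0.19, 0.1078] [[283.61213147 151.73050664]]
[0.5148, -0.2158, 0.1078] [[284.17875037 148.64003026]]
[0.518, -0.2172, 0.0595] [[282.57097533 161.35316828]]
[0.518, -0.2172, 0.084] [[282.91905793 154.85073697]]
[0.518, -0.28, 0.0595] [[283.91014047 153.89268786]]
[[107  49  48  59  57  55  49  41  43  44 101 119 120 118]
 [104  40  44  48  52  49  48  44  51  35 101 119 117 119]
 [115  96  91  38  36  43  40  45  31  35  97 120 117 117]
 [183 152 176  89  48  49  46  74 166  73 118 120 119 118]
 [202 217 186  90  43  49  49  70 163  70 118 119 117 118]
 [156 161 161  87  45  44  46  70 153  47 116 119 115 118]
 [156 156 158  63  50  48  46  69 155  50 115 118 118 118]
 [201 205 174  63  47  48  43 105 152  68 114 118 119 120]
 [214 248 153  56  49  52  45 103 153  68 117 117 119 121]
 [157 166 148  60  41  44  45 100 135  64 116 119 117
[... 604 characters left out ...]
4 120  41  29  32  31  25  70 119 119 120 118 116]
 [142 157 159  51  33  29  35  25 100 123 121 119 117 119]
 [139 233 203  66  31  30  33  24  98 122 118 121 117 117]
 [125 235 205  62  26  27  32  19 101 121 120 120 119 116]
 [120 158 142  44  33  31  27  22  95 121 119 121 118 117]
 [122 121 103  36  28  32  34  36 104 120 120 117 118 118]
 [110 124 132  45  26  31  30  51 121 121 121 118 116 116]
 [ 74  72  78  75  86  63  66  69 118 119 120 118 116 117]
 [101  83  83  83  71  74  73  92 118 118 121 118 119 116]
 [127 124 124 122 123  94 103 120 119 118 119 120 119 117]
 [119 123 128  68 116 118 116 117 116 120 116 116 117 118]
 [122 124 113  64 117 116 114 117 117 119 118 119 117 119]]
```

```bash
python3 - <<'E'
from h import *
f=r.grab_frame("top"); g=r.grab_frame("side")
for P in ([.2777,-.5594,.1905],[.2777,-.5594,.2095],[.2777,-.5594,.263]): print(P,proj(g,P),proj(f,P))
for P in ([.518,-.217,.06],[.518,-.209,.06],[.518,-.209,.09],[.518,-.217,.13],[.518,-.217,.25]): print(P,proj(g,P),proj(f,P))
a=cv2.imread("pics/side0.png")[30:110,320:400]
b=f["img"][170:240,310:380,::-1]
cv2.imwrite("pics/p4.png",np.hstack([cv2.resize(a,(400,400),interpolation=2),cv2.resize(b,(400,400),interpolation=2)]))
E
```

```text
[0.2777, -0.5594, 0.1905] [[351.20207558  98.95399579]] [[486.65363379 302.41383106]]
[0.2777, -0.5594, 0.2095] [[351.88288841  94.18297011]] [[490.29015635 303.52173533]]
[0.2777, -0.5594, 0.263] [[353.84939925  80.40785617]] [[501.12315446 306.81319195]]
[0.518, -0.217, 0.06] [[282.57357091 161.2464381 ]] [[344.78445128 212.14331157]]
[0.518, -0.209, 0.06] [[282.39498463 162.24089386]] [[341.93961227 212.16480101]]
[0.518, -0.209, 0.09] [[282.82245482 154.22680127]] [[344.0266289  211.73098864]]
[0.518, -0.217, 0.13] [[283.5869324  142.31894432]] [[349.97788275 211.0957398 ]]
[0.518, -0.217, 0.25] [[285.46563898 107.26383775]] [[360.43587271 208.98135748]]
```

View pics/p4.png

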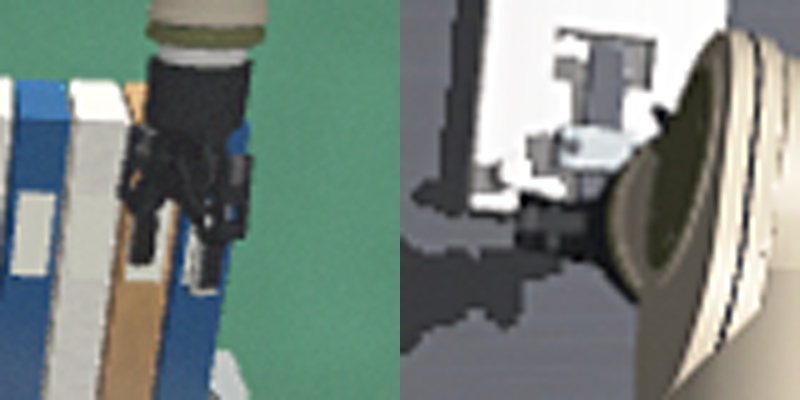

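The fingertips appear roughly 30 mm higher than the reported TCP. The start picture shows the same offset: tips at (355,85) against a projected (351,97). Next I'll shut the fingers and gently probe the tab top, which is known to be at 84 mm, to measure it.

```bash
python3 -m handwheel '[-2,0,0,0,0,-0.3,0,0,0,0,0,0,0,0,0,0,0,0,0,0,0]' 20
for i in 1 2 ; do python3 -m handwheel '[0,0,1,0,0,0,0,0,0,1,0,0,0,0]' | grep -E "pos|contact|width"; done
```

```text
time_s: 4.0
eef_pos: [0.5158, -0.217, 0.0593]
tcp_rot: [3.137, -0.175, 0.0]
contact_force: [-0.1, -0.5, -0.3]
gripper_width: -0.005
finger_force: 0.0
eef_pos: [0.5159, -0.217, 0.0573]
contact_force: [-0.5, 0.4, -0.5]
gripper_width: -0.0
eef_pos: [0.5159, -0.2169, 0.0552]
contact_force: [-0.3, -0.6, -1.2]
gripper_width: -0.001
```

```bash
for i in 1 2 3 ; do python3 -m handwheel '[0,0,1,0,0,0,0,0,0,1,0,0,0,0]' | grep -E "pos|contact"; done
```

```text
eef_pos: [0.5159, -0.2169, 0.0532]
contact_force: [0.1, 0.4, 0.6]
eef_pos: [0.5159, -0.2169, 0.0512]
contact_force: [-0.4, -0.3, 0.7]
eef_pos: [0.5159, -0.2169, 0.0492]
contact_force: [0.6, -0.5, -0.9]
```

```bash
for i in 1 2 3 4 ; do python3 -m handwheel '[0,0,1,0,0,0,0,0,0,1,0,0,0,0]' | grep -E "pos|contact"; done
python3 - <<'E'
from h import *
g=r.grab_frame("side")
print(cv2.cvtColor(g["img"],cv2.COLOR_RGB2GRAY)[144:160,276:294])
E
```

```text
eef_pos: [0.5159, -0.217, 0.0472]
contact_force: [-0.6, -0.0, -0.3]
eef_pos: [0.5159, -0.217, 0.0453]
contact_force: [0.4, 1.0, -0.1]
eef_pos: [0.5161, -0.217, 0.044]
contact_force: [-3.5, 1.7, 12.8]
eef_pos: [0.517, -0.2172, 0.0437]
contact_force: [-10.1, 3.3, 28.6]
[[181 193 208 115  46  52  55  56  58  41  41  42  81 120 118 120 117 117]
 [155 155 161 106  35  39  47  46  48  41  34  35 117 118 119 119 117 118]
 [156 156 158 157 165 139  57  35  37  39 102 123 120 118 117 119 115 116]
 [212 202 201 204 200 142  55  47  51  43 133 142 118 116 117 120 116 117]
 [197 208 215 246 161 135  55  45  46  44 132 132 119 119 118 120 117 121]
 [155 156 157 165 147 136  56  45  54  40 130 113 114 117 118 118 116 119]
 [154 153 154 161 124 137  59  47  48  44 161 112 115 116 119 118 118 117]
 [150 150 149 179 130 108  56  47  52  36 160 130 118 115 118 117 118 117]
 [227 229 215 179 136 105  51  49  45  41 161 112 116 118 115 116 117 119]
 [218 220 202 155 130 109  50  44  43  33 160 103 115 116 118 119 118 117]
 [150 152 150 128 138 107  76  39  36  65 159 120 118 117 117 115 117 117]
 [150 152 151 128  95 132 167 167 165 164 152 119 117 115 117 118 116 115]
 [151 155 151 148  84  38  43  43  71  67  96 118 118 117 117 118 117 119]
 [150 153 151 142  66  32  27  25  32  23  97 119 118 120 118 116 116 117]
 [149 154 151 117 100  40  26  28  31  22  98 119 118 119 117 119 116 117]
 [152 155 151  80 100  36  32  29  35  16 101 120 117 117 116 118 117 117]]
```

Contact came at reported z 0.044 with the tab top at 0.084, so true tip height = reported z + 40 mm. I'll back off, reopen, and go down to a true tip height of about 0.055.

```bash
python3 -m handwheel '[0,0,-20,0,0,0,0,0,0,-15,0,0,0,50,0,0,0,0,0,0,50,0,0,0,0,0,0,50,0,0,0,0,0,0,50]' 60
python3 -c "
from h import *
go([.516,-.2168,.015],-6.4)"
```

```text
time_s: 6.35
eef_pos: [0.5154, -0.2168, 0.0755]
tcp_rot: [-3.136, 0.175, 0.002]
contact_force: [0.3, -0.0, -0.5]
gripper_width: 0.583
finger_force: 0.0
t 6.35 tcp [ 0.5154 -0.2168  0.0755] yaw -6.4 toolz [-1.e-03  3.e-04 -1.e+00] F [ 0.3 -0.  -0.5] fing 0.0 w 0.583
shift now-axes [ 0.7 -0.  60.5]
shift in turned axes [ 0.6 -0.1 60.5] turn 0.0
```

```bash
python3 -m handwheel '[0,0,15,0,0,0,50,0,0,15,0,0,0,50]' | grep -E "pos|contact"
python3 -m handwheel '[0,0,10,0,0,0,50,0,0,10,0,0,0,50]' | grep -E "pos|contact"
python3 -m handwheel '[0,0,10,0,0,0,50,0,0,0,0,0,0,50]' | grep -E "pos|contact"
python3 -m handwheel '[0,0,0,0,0,0,15,0,0,0,0,0,0,15,0,0,0,0,0,0,15,0,0,0,0,0,0,15,0,0,0,0,0,0,15]'
```

```text
eef_pos: [0.5155, -0.2168, 0.0446]
contact_force: [-0.0, -0.4, -0.3]
eef_pos: [0.5152, -0.2166, 0.0245]
contact_force: [0.5, -0.6, 0.3]
eef_pos: [0.5149, -0.2166, 0.0146]
contact_force: [-0.5, -0.1, 0.8]
time_s: 7.45
eef_pos: [0.5165, -0.2164, 0.0171]
tcp_rot: [-3.137, 0.174, -0.002]
contact_force: [-1.9, 5.0, 6.5]
gripper_width: 0.266
finger_force: 59.6
```

Gripped: 23 mm opening, 60 N. Now I pull along −x.

```bash
python3 -m handwheel '[-5,0,0,0,0,0,15,-5,0,0,0,0,0,15,-5,0,0,0,0,0,15,-5,0,0,0,0,0,15]' | grep -E "pos|contact|width|finger"
for i in 1 2 3; do python3 -m handwheel '[-4,0,0,0,0,0,15,0,0,0,0,0,0,15]' | grep -E "pos|contact|width|finger"; done
```

```text
eef_pos: [0.4976, -0.2143, 0.017]
contact_force: [5.5, 3.3, -0.1]
gripper_width: 0.27
finger_force: 59.0
eef_pos: [0.493, -0.2138, 0.0171]
contact_force: [2.0, 4.6, 4.8]
gripper_width: 0.271
finger_force: 59.3
eef_pos: [0.4892, -0.2133, 0.017]
contact_force: [3.6, 4.5, 2.8]
gripper_width: 0.271
finger_force: 59.3
eef_pos: [0.4853, -0.2129, 0.0171]
contact_force: [4.1, 4.2, 1.8]
gripper_width: 0.268
finger_force: 59.3
```

```bash
for i in 1 2 3 4 5; do python3 -m handwheel '[-2,0,0,0,0,0,15,0,0,0,0,0,0,15]' | grep -E "pos|contact"; done
```

```text
eef_pos: [0.4836, -0.2127, 0.017]
contact_force: [4.6, 4.5, 1.6]
eef_pos: [0.4817, -0.2125, 0.0171]
contact_force: [4.1, 3.8, 1.6]
eef_pos: [0.4797, -0.2123, 0.017]
contact_force: [5.2, 3.4, 0.1]
eef_pos: [0.4778, -0.212, 0.0171]
contact_force: [5.1, 2.9, 1.1]
eef_pos: [0.4768, -0.212, 0.0171]
contact_force: [10.8, 3.2, -3.5]
```

The force jumped at 40 mm of travel, so the blade is at its stop. I'll hold briefly, then release, lift, and look.

```bash
python3 -m handwheel '[-1,0,0,0,0,0,15,0,0,0,0,0,0,15,0,0,0,0,0,0,15,0.8,0,0,0,0,0,15,0,0,0,0,0,0,50,0,0,0,0,0,0,50,0,0,0,0,0,0,50,0,0,0,0,0,0,50]'|grep -E "pos|contact"
python3 -m handwheel '[0,0,-20,0,0,0,50,0,0,-30,0,0,0,50,0,0,-30,0,0,0,50,0,0,-30,0,0,0,50,0,0,-10,0,0,0,50]'
python3 - <<'E'
from h import *
go([.6233,.2279,.14],103.5)
f=r.grab_frame("top")
c=contour(f,(0,0,130),(180,60,255),(160,160,50,35)); print(rect(plane(f,c,.05)))
g=r.grab_frame("side"); c=contour(g,(0,0,0),(180,255,70),(272,148,40,24)); print(c.min(0),c.max(0),proj(g,[.476,-.212,.084]))
E
```

```text
eef_pos: [0.4736, -0.2125, 0.0163]
contact_force: [-0.3, -0.1, 1.0]
time_s: 10.75
eef_pos: [0.4752, -0.2129, 0.1395]
tcp_rot: [3.135, -0.176, 0.006]
contact_force: [0.5, -0.3, 0.3]
gripper_width: 0.588
finger_force: 0.0
t 10.75 tcp [ 0.4752 -0.2129  0.1395] yaw -6.41 toolz [ 0.0039 -0.002  -1.    ] F [ 0.5 -0.3  0.3] fing 0.0 w 0.588
shift now-axes [  97.9 -454.6   -0.8]
shift in turned axes [394.1 246.9  -0.5] turn -109.9
(array([623.3, 227.9]), array([68., 35.]), -76.9)
[292. 156.] [297. 168.] [[295.17518713 156.32850201]]
```

```bash
python3 -m handwheel '[11,-46,0,0,0,0,80,11,-46,0,0,0,0,80,11,-46,0,0,0,0,80,11,-46,0,0,0,0,80,11,-46,0,0,0,0,80,11,-46,0,0,0,0,80,11,-46,0,0,0,0,80,11,-46,0,0,0,0,80]'|grep -E "pos|contact"
python3 -m handwheel '[0,0,0,0,0,-8.5,80,0,0,0,0,0,-8.5,80,0,0,0,0,0,-8.5,80,0,0,0,0,0,-8.5,80,0,0,0,0,0,-8.5,80,0,0,0,0,0,-8.5,80,0,0,0,0,0,-8.5,80,0,0,0,0,0,-8.5,80]'|grep -E "pos|contact"
python3 -m handwheel '[0,0,0,0,0,-8.5,80,0,0,0,0,0,-8.5,80,0,0,0,0,0,-8.5,80,0,0,0,0,0,-8.5,80,0,0,0,0,0,-7,80,0,0,0,0,0,0,80]'|grep -E "pos|contact"
python3 - <<'E'
from h import *
f=r.grab_frame("top")
for v in(150,200,235):
    c=contour(f,(0,0,v),(180,60,255),(160,160,50,35)); print(v,rect(plane(f,c,.05)))
print(f["img"][164:188,170:202,1])
go([.6255,.2295,.10],103.5)
E
```

```text
eef_pos: [0.602, 0.1451, 0.1342]
contact_force: [0.2, -0.3, 1.0]
eef_pos: [0.6015, 0.1435, 0.1342]
contact_force: [-0.4, 0.8, -0.3]
eef_pos: [0.6015, 0.1435, 0.1343]
contact_force: [0.0, 1.1, -0.7]
150 (array([619.8, 231.1]), array([140.3,  96.5]), 89.8)
200 (array([619.7, 219.6]), array([117.4,  96.4]), 89.8)
235 (array([619.6, 265.3]), array([117.4,  10.5]), 32.0)
[[217 225 222 227 213 133 135 210 234 233 231 230 229 228 228 227 226 224
  224 223 221 222 221 221 192 215 217 213 209 213 219 219]
 [185 230 222 222 231 191 103 146 229 235 230 228 227 227 226 225 224 224
  223 221 220 219 219 219 192 214 217 210 208 211 218 219]
 [137 219 225 222 226 232 151 106 201 235 230 228 226 226 224 224 223 222
  221 220 220 218 217 218 217 217 212 209 209 209 217 218]
 [ 76 186 230 223 222 231 209 133 137 216 231 228 225 224 223 221 221 220
  219 219 204 213 217 216 216 214 209 208 210 210 215 219]
 [132 151 218 226 222 223 236 178  93 170 229 229 224 222 222 220 219 219
  219 217 205 214 217 216 214 212 210 210 210 209 215 218]
 [210 133 153 216 225 221 229 216 124 118 200 229 225 221 220 218 
[... 1957 characters left out ...]
7 226 237 150  78 219 235 230 230 240 218 153
  157 167 172 177 182 185 188 190 194 198 198 200 200 200]
 [ 57  58  53  42 116 216 232 227 232 220 134 174 233 234 230 233 246 168
  151 161 170 175 178 182 186 188 192 196 199 200 200 201]
 [ 57  57  57  50  44 175 235 231 230 237 197 109 175 234 234 232 239 230
  155 154 165 171 176 182 184 188 191 194 197 199 200 200]
 [ 58  59  57  54  43 102 211 235 232 233 233 146  87 232 239 233 229 246
  209 157 160 168 174 179 183 187 189 192 197 198 198 199]]
t 13.1 tcp [0.6017 0.1435 0.1347] yaw 102.46 toolz [-2.2e-03  1.0e-04 -1.0e+00] F [-1.   0.  -0.3] fing 0.0 w 0.935
shift now-axes [78.8 41.9 34.6]
shift in turned axes [78.1 43.2 34.7] turn -1.0
```

The arm hides the insert from above now, so I'll refine from the saved first picture.

```bash
python3 - <<'E'
from h import *
f=r.grab_frame("top"); f["img"]=cv2.imread("pics/top0.png")[:,:,::-1].copy()
for v in(180,200,220,240):
    c=contour(f,(0,0,v),(180,60,255),(160,160,50,35)); print(v,rect(plane(f,c,.05)))
g=r.grab_frame("side"); s0=cv2.imread("pics/side0.png")[:,:,::-1].copy()
# insert top face corners seen in side crop s1
P=plane(g,np.array([[75,130],[138,130],[145,205],[80,208]])/5+[205-.4,205-.4],.05); print(P.round(4),P.mean(0).round(4))
E
```

```text
180 (array([623.3, 228.1]), array([65.7, 33.7]), -75.5)
200 (array([623.2, 228.5]), array([65.3, 33.1]), -76.2)
220 (array([623.2, 229.1]), array([63.7, 32.6]), -75.5)
240 (array([623.3, 229.5]), array([63.2, 32.4]), -76.2)
[[0.6469 0.1992 0.05  ]
 [0.6151 0.1943 0.05  ]
 [0.6001 0.2542 0.05  ]
 [0.6306 0.2612 0.05  ]] [0.6232 0.2272 0.05  ]
```

```bash
python3 -m handwheel '[30,16,10,0,0,-1.7,80,30,14,10,0,0,0,80,19,10,10,0,0,0,80,0,0,0,0,0,0,80]'|grep -E "pos|contact"
python3 - <<'E'
from h import *
go([.6233,.229,-.018],104.2)
g=r.grab_frame("side")
cv2.imwrite("pics/p5.png",cv2.resize(g["img"][180:270,180:280],None,fx=5,fy=5,interpolation=2)[:,:,::-1])
E
```

```text
eef_pos: [0.6208, 0.2337, 0.1043]
contact_force: [-1.8, 0.7, -0.0]
t 13.6 tcp [0.6208 0.2337 0.1043] yaw 104.43 toolz [-0.0028  0.0012 -1.    ] F [-1.8  0.7 -0. ] fing 0.0 w 0.934
shift now-axes [ -5.4   1.5 122.3]
shift in turned axes [ -5.2   1.2 122.3] turn 0.2
```

View pics/p5.png

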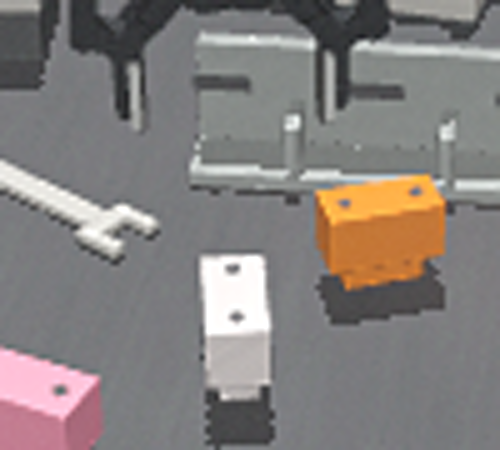

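The fingers straddle the insert (crop columns 135 and 328; insert centre ~235), and the way down is clear. Descending.

```bash
python3 -m handwheel '[-5,1.5,20,0,0,0.2,80,0,0,20,0,0,0,80,0,0,20,0,0,0,80,0,0,20,0,0,0,80]'|grep -E "pos|contact"
python3 -m handwheel '[0,0,14,0,0,0,80,0,0,14,0,0,0,80,0,0,14,0,0,0,80,0,0,0,0,0,0,80]'|grep -E "pos|contact"
python3 -m handwheel '[0,0,0,0,0,0,60,0,0,0,0,0,0,50,0,0,0,0,0,0,40,0,0,0,0,0,0,20,0,0,0,0,0,0,20,0,0,0,0,0,0,20,0,0,0,0,0,0,20]' 60
```

```text
eef_pos: [0.6259, 0.2236, 0.026]
contact_force: [-0.2, -0.8, 0.1]
eef_pos: [0.6243, 0.2246, -0.0177]
contact_force: [-0.3, -0.9, -0.3]
time_s: 15.15
eef_pos: [0.6258, 0.2256, -0.0148]
tcp_rot: [1.932, 2.477, 0.001]
contact_force: [-1.1, -0.7, 5.5]
gripper_width: 0.364
finger_force: 60.6
```

```bash
python3 -m handwheel '[0,0,-10,0,0,0,20,0,0,-15,0,0,0,20,0,0,-25,0,0,0,20,0,0,-25,0,0,0,20,0,0,-25,0,0,0,20,0,0,-20,0,0,0,20,0,0,0,0,0,0,20]'
python3 - <<'E'
from h import *
go([.6112,-.231,.105],83.6)
g=r.grab_frame("side")
cv2.imwrite("pics/p6.png",cv2.resize(g["img"][130:270,170:330],None,fx=4,fy=4,interpolation=2)[:,:,::-1])
E
```

```text
time_s: 15.85
eef_pos: [0.6268, 0.2265, 0.1083]
tcp_rot: [1.93, 2.475, 0.007]
contact_force: [0.1, 0.1, -3.1]
gripper_width: 0.363
finger_force: 60.0
t 15.85 tcp [0.6268 0.2265 0.1083] yaw 104.11 toolz [ 0.005   0.0019 -1.    ] F [ 0.1  0.1 -3.1] fing 60.0 w 0.363
shift now-axes [-439.9 -126.6    2.4]
shift in turned axes [-456.4   35.5    3.3] turn 20.5
```

View pics/p6.png

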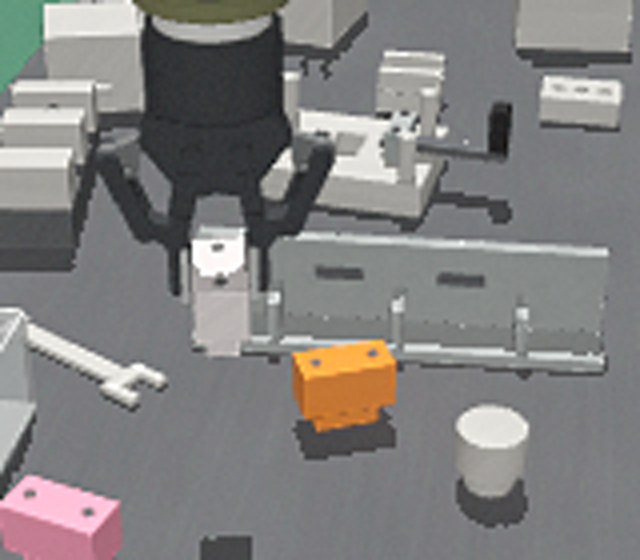

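The insert is lifted upright and the blade is out (tab at (500,130), slot open). Now I turn and carry it over the plate.

```bash
python3 -m handwheel '[0,0,0,0,0,5,20,0,0,0,0,0,5,20,0,0,0,0,0,5.5,20,0,0,0,0,0,5,20,-15,1,0,0,0,0,20,-30,2,0,0,0,0,20,-35,3,0,0,0,0,20,-35,3,0,0,0,0,20]'|grep -E "pos|contact|finger"
python3 -m handwheel '[-35,3,0,0,0,0,20,-35,3,0,0,0,0,20,-35,3,0,0,0,0,20,-35,3,0,0,0,0,20,-35,3,0,0,0,0,20,-35,3,0,0,0,0,20,-35,2,0,0,0,0,20,-35,2,0,0,0,0,20]'|grep -E "pos|contact|finger"
python3 -m handwheel '[-30,2,0,0,0,0,20,-15,1,0,0,0,0,20,0,0,0,0,0,0,20,0,0,0,0,0,0,20]'|grep -E "pos|contact|finger"
python3 - <<'E'
from h import *
go([.6112,-.231,.06],83.6)
E
```

```text
eef_pos: [0.6206, 0.1074, 0.1033]
contact_force: [1.1, -0.4, -3.6]
finger_force: 59.9
eef_pos: [0.6106, -0.1734, 0.1034]
contact_force: [-0.1, 0.2, -3.3]
finger_force: 59.9
eef_pos: [0.6097, -0.2148, 0.1039]
contact_force: [-0.5, 0.4, -2.9]
finger_force: 59.9
t 17.9 tcp [ 0.6097 -0.2148  0.1039] yaw 83.69 toolz [-6.e-04  1.e-03 -1.e+00] F [-0.5  0.4 -2.9] fing 59.9 w 0.364
shift now-axes [-16.    3.3  43.9]
shift in turned axes [-16.    3.3  43.9] turn 0.1
```

```bash
python3 -m handwheel '[-8,1.5,0,0,0,0,20,-8,1.5,0,0,0,0,20,0,0,14,0,0,0,20,0,0,14,0,0,0,20,0,0,14,0,0,0,20,0,0,14,0,0,0,20,0,0,12,0,0,0,20,0,0,0,0,0,0,20]'
python3 - <<'E'
from h import *
go([.6112,-.231,.0212],83.6)
f=r.grab_frame("top"); g=r.grab_frame("side")
A=cv2.resize(f["img"][145:215,315:385],(400,400),interpolation=2)
B=cv2.resize(g["img"][130:190,225:285],(400,400),interpolation=2)
cv2.imwrite("pics/p7.png",np.hstack([A,B])[:,:,::-1])
E
```

```text
time_s: 18.7
eef_pos: [0.6099, -0.2314, 0.0338]
tcp_rot: [-2.339, -2.092, 0.002]
contact_force: [-0.1, -0.1, -3.7]
gripper_width: 0.365
finger_force: 59.9
t 18.7 tcp [ 0.6099 -0.2314  0.0338] yaw 83.62 toolz [-0.0032  0.0012 -1.    ] F [-0.1 -0.1 -3.7] fing 59.9 w 0.365
shift now-axes [ 0.5  1.3 12.6]
shift in turned axes [ 0.5  1.2 12.6] turn 0.0
```

View pics/p7.png

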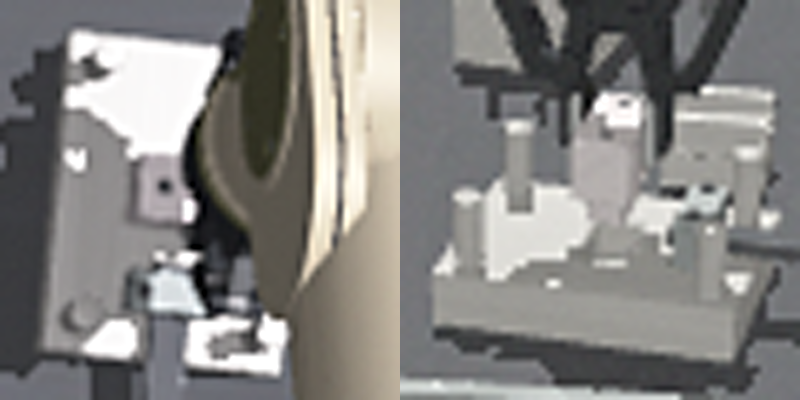

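The top view shows the insert's +y end at crop x≈135, rows 158–222, over the slot. The side view shows it upright, with its near face at crop columns 573–637. I'll turn those into positions.

```bash
python3 - <<'E'
from h import *
f=r.grab_frame("top"); g=r.grab_frame("side")
zt=r.observe()["eef_pos"][2]+.0148+.05
P=plane(f,np.array([[338.2,172.3],[338.6,183.5]]),zt); print(zt,P.round(4),"end mid",P.mean(0).round(4))
a=np.radians(83.6); u=np.array([np.cos(a),np.sin(a)]); print("centre from top",(P.mean(0)[:2]-.032*u).round(4))
print(f["img"][168:188,334:347,0]); print(g["img"][145:172:2,246:266,0])
c=np.r_[.6112,-.2275]
v=np.array([-u[1],u[0]]) # -x of... perpendicular
for b in(.0486,):
  for s in(-1,1): print("pred side near-face corners",proj(g,np.r_[c+.032*u+s*.016*v,b+.016]),proj(g,np.r_[c+.032*u+s*.016*v,b+.05]),"top",proj(f,np.r_[c+.032*u+s*.016*v,b+.05]))
E
```

```text
0.10192350162832613 [[ 0.6243 -0.193   0.1019]
 [ 0.5939 -0.1934  0.1019]] end mid [ 0.6091 -0.1932  0.1019]
centre from top [ 0.6055 -0.225 ]
[[130 180 233 245 253 250 251 251 251 251 251 254 255]
 [140 133 119 220 255 253 255 254 254 254 253 255 255]
 [142 136 123 224 255 253 244 245 249 253 248 255 255]
 [140 132 184 255 255 215 164 192 206 223 206 235 210]
 [138 190 246 242 211 123 136 176 172 174 172 177 141]
 [140 189 213 123 101  99 147 178 172 173 173 181 146]
 [142 138 137 122  99 113 156 179 177 177 179 184 145]
 [143 143 140 124 103 118 162 181 165 136 139 170 158]
 [144 143 144 129 104 132 174 183 148  62  55 134 173]
 [144 144 146 128  99 141 184 180 146  65  40 126 179]
 [143 144 147 130  94 149 191 180 169 146 139 163 175]
 [144 145 145 125  90 143 191 181 183 184 184 181 171]
 [145 145 144 123  88 135 185 177 177 177 177 176 167]
 [145 143 139 122  96 144 188 181 182 179 177 175 163]
 [144 141 135 117 103 120 139 142 147 147 152 160 162]
 [144 141 138 133 121 111 100 109 110 106 113 120 116]
 [144 144 146 145 138 133 132 131 127 126 121 157 150]
 [145 147 148 146 147 
[... 878 characters left out ...]
209 228 228 226 227
  230 231]
 [225 224 223 223 224 226 226 228 165 150 131 160 184 205 205 207 227 228
  229 206]
 [222 221 222 225 225 227 223 154 140 160 161 162 158 160 159 143 140 139
  198  82]
 [223 223 224 228 149 134 123 122 142 156 160 157 158 144 155 139 137 134
  233 216]
 [138 140 138 142 134 140 134 132 193 195 217 219 204 144 138 140 141 138
  144 111]
 [138 134 136 133 138 138 136 139 139 136 134 136 136 139 137 138 141 136
  137 137]]
pred side near-face corners [[249.40077294 160.14698293]] [[249.43963511 151.02520123]] top [[339.55311998 170.13607181]]
pred side near-face corners [[258.45637109 161.24217069]] [[258.61853759 152.08786919]] top [[338.51147321 181.78464496]]
```

```bash
python3 - <<'E'
from h import *
f=r.grab_frame("top"); g=r.grab_frame("side")
a=np.radians(83.6); u=np.array([np.cos(a),np.sin(a)])
print([r.observe()["eef_pos"][2].round(4) for _ in range(3)])
P=plane(g,[[229.6,171.2],[275,177]],.03); print("side front edge",P.round(4),np.linalg.norm(P[0]-P[1]),(P.mean(0)[:2]-.06*u).round(4))
t=cv2.imread("pics/top0.png")
print("slot eye",plane(f,[[345.2,179.8]],.03).round(4))
print(t[172:190,334:358,1])
print("pred slot corners px",[proj(f,np.r_[np.array([.6116,-.2275])+sy*.0255*u+sx*.0135*np.array([u[1],-u[0]]),.03]).round(1)[0].tolist() for sx in(-1,1) for sy in(-1,1)])
E
```

```text
[np.float64(0.0372), np.float64(0.0372), np.float64(0.0372)]
side front edge [[ 0.6953 -0.1713  0.03  ]
 [ 0.5371 -0.1538  0.03  ]] 0.15919084992840601 [ 0.6095 -0.2222]
slot eye [[ 0.6118 -0.2261  0.03  ]]
[[248 248 249 250 250 251 251 251 251 251 250 250 250 251 252 252 252 251
  251 252 252 252 252 252]
 [249 248 251 254 255 255 255 255 254 253 252 252 251 252 253 253 253 252
  251 253 252 252 252 252]
 [249 250 249 234 225 241 246 248 255 255 255 255 255 255 255 255 255 255
  254 254 253 253 252 253]
 [249 250 247 178  92 125 140 153 179 204 222 231 233 236 247 252 253 255
  255 255 255 254 253 253]
 [248 250 246 179 171 236 188  98 104  96  91 102 104 105 135 149 159 183
  206 218 219 255 254 253]
 [248 249 248 233 249 255 255 246 220 135 113 121 128 135 143 118 110 117
  112  82 114 255 255 253]
 [248 249 251 254 255 255 255 255 251 114 117 119 122 132 145 150 150 151
  154  95 148 255 255 253]
 [249 251 247 223 229 230 230 255 251  90 115 117 118 116 112 154 160 151
  154  95 164 255 255 253]
 [249 253 244 149 126 129 128 200 194  82 114 120 119 118 114 150 159 150
  146  90 1
[... 311 characters left out ...]
54 253]
 [249 250 250 238 235 205 142 141 107  96 122 122 120 119 115 109 130 144
  118  66 243 255 254 253]
 [248 250 253 255 255 247 137 132  97 100 121 121 120 119 112 154 200 200
  166 114 239 255 254 253]
 [248 250 250 252 255 249 132 136 114 114 121 119 120 119 114 188 252 255
  255 244 253 254 253 253]
 [249 249 250 251 255 248 133 129 108 122 120 121 119 117 111 237 255 255
  255 255 254 253 253 253]
 [248 250 250 251 255 247 133 122 102 125 120 121 120 117 106 250 255 253
  253 252 252 253 253 253]
 [248 250 251 252 255 248 134 115  96 129 120 121 119 116 131 251 255 253
  252 251 252 252 252 252]]
pred slot corners px [[354.0, 185.5], [336.5, 183.6], [354.8, 176.2], [337.3, 174.2]]
```

```bash
python3 -m handwheel '[1.5,1,3,0,0,0,20,0,0,4,0,0,0,20,0,0,4,0,0,0,20,0,0,0,0,0,0,20,0,0,0,0,0,0,20,0,0,0,0,0,0,20]'
python3 - <<'E'
from h import *
go([.611,-.2299,.0217],83.6)
g=r.grab_frame("side")
cv2.imwrite("pics/p8.png",cv2.resize(g["img"][138:188,225:285],(720,600),interpolation=2)[:,:,::-1])
u=np.array([np.cos(np.radians(83.6)),np.sin(np.radians(83.6))]);v=np.array([-u[1],u[0]]);c=np.array([.6116,-.2268])
b=r.observe()["eef_pos"][2]+.0148
for s in(-1,1):
  for h,l,w in((.05,.032,.016),(.016,.032,.016),(0,.022,.01)): print(s,h,(proj(g,np.r_[c+l*u+s*w*v,b+h])[0]-[224.5,137.5])*12)
E
```

```text
time_s: 19.6
eef_pos: [0.6125, -0.2306, 0.0254]
tcp_rot: [2.342, 2.094, 0.0]
contact_force: [-0.9, -0.4, -2.5]
gripper_width: 0.365
finger_force: 59.9
t 19.6 tcp [ 0.6125 -0.2306  0.0254] yaw 83.6 toolz [ 2.e-04 -1.e-04 -1.e+00] F [-0.9 -0.4 -2.5] fing 59.9 w 0.365
shift now-axes [ 0.5 -1.6  3.7]
shift in turned axes [ 0.5 -1.6  3.7] turn 0.0
-1 0.05 [297.38735364 190.25100303]
-1 0.016 [296.94732716 299.03027892]
-1 0 [325.72613245 336.97155235]
1 0.05 [407.20702267 203.11114975]
1 0.016 [405.29623753 312.2746652 ]
1 0 [392.61874797 345.25682152]
```

View pics/p8.png

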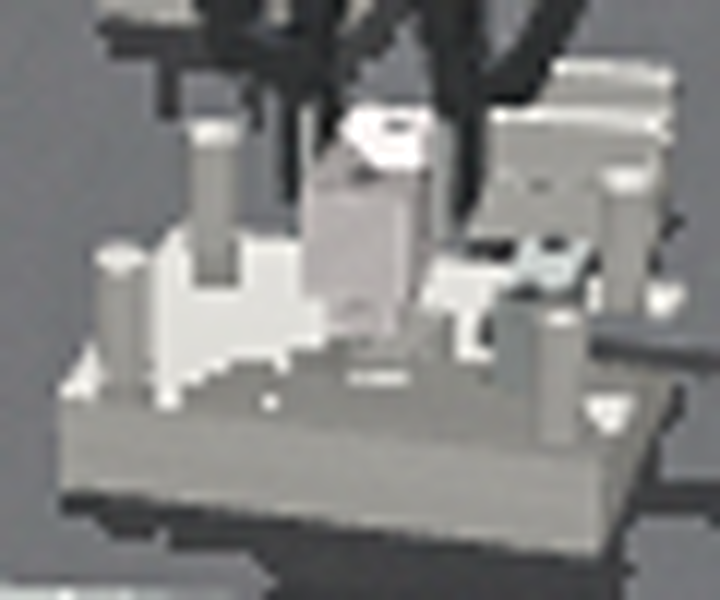

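The near face is at crop 303–415, with the tongue hanging at about (362,340). The side view measures the slot about 2 mm toward −x as well, so they agree relatively. One numeric check from the top.

```bash
python3 - <<'E'
from h import *
f=r.grab_frame("top"); g=r.grab_frame("side")
u=np.array([np.cos(np.radians(83.6)),np.sin(np.radians(83.6))]);v=np.array([-u[1],u[0]]);c=np.array([.6116,-.2268])
z=r.observe()["eef_pos"][2]+.0148+.05
for s in(-1,1): print(proj(f,np.r_[c+.032*u+s*.016*v,z])[0])
print(f["img"][168:188,334:347,0])
print("side slot +y edge px (crop12)",[((proj(g,np.r_[c+.0255*u+s*.0135*v,.03])[0]-[224.5,137.5])*12).round() for s in(-1,1)], "base +y top edge",[((proj(g,np.r_[c+.06*u+s*.08*v,.03])[0]-[224.5,137.5])*12).round() for s in(-1,1)])
E
```

```text
[338.74073403 170.38960214]
[337.70349737 181.96138853]
[[144 142 137 126 223 255 252 251 251 252 255 255 162]
 [144 144 140 131 230 255 255 253 253 254 255 251 122]
 [143 143 141 133 203 250 251 253 249 255 255 238  39]
 [144 144 143 159 173 174 204 223 208 226 255 205  27]
 [144 143 138 144 148 148 174 172 171 170 192 144   0]
 [145 145 133 100 113 158 177 174 173 175 183 130   0]
 [145 146 135 102 129 171 177 176 177 179 184 134  21]
 [145 145 134  98 139 183 179 166 142 143 173 147  51]
 [144 146 132  94 146 191 181 144  62  65 148 153  61]
 [145 147 133  89 139 188 179 144  54  55 145 172 101]
 [145 145 128  88 135 186 180 170 147 145 169 182 163]
 [147 142 124  95 143 190 181 183 185 184 179 170 255]
 [147 143 126  98 146 187 177 178 177 177 172 247 255]
 [146 140 120 101 147 188 182 183 180 177 171 238 255]
 [146 137 115 105 121 138 143 150 148 154 157 162 255]
 [145 139 124 121 110 100 107 110 106 114 123 130 156]
 [145 143 143 141 134 131 132 130 124 122 122 103  64]
 [145 147 149 149 147 147 147 147 144 145 139 109  75]
 [144 146 148 148 152 149 148 150 148 149 146 138 101]
 [144 146 148 148 150 148 147 149 146 144 144 150 103]]
side slot +y edge px (crop12) [array([311., 373.]), array([401., 384.])] base +y top edge [array([ 56., 396.]), array([602., 466.])]
```

Within about 1 mm; I'll nudge +1 mm in x and lower 4 mm to about 6 mm clearance, then hold still.

```bash
python3 -m handwheel '[0,1,2,0,0,0,20,0,0,2,0,0,0,20,0,0,0,0,0,0,20,0,0,0,0,0,0,20,0,0,0,0,0,0,20,0,0,0,0,0,0,20,0,0,0,0,0,0,20,0,0,0,0,0,0,20]'
python3 - <<'E'
from h import *
go([.6126,-.2304,.0212],83.6)
f=r.grab_frame("top"); g=r.grab_frame("side")
u=np.array([np.cos(np.radians(83.6)),np.sin(np.radians(83.6))]);v=np.array([-u[1],u[0]]);c=np.array([.6116,-.2268])
print("slot+y edge / tongue bottom at 6mm",proj(g,np.r_[c+.0255*u,.03]),proj(g,np.r_[c+.022*u,.036]),"block bottom corner",[proj(g,np.r_[c+.032*u+s*.016*v,.052])[0].round(1) for s in(-1,1)])
cv2.imwrite("pics/p9.png",cv2.resize(g["img"][138:188,225:285],(720,600),interpolation=2)[:,:,::-1])
E
```

```text
time_s: 20.55
eef_pos: [0.6134, -0.2306, 0.0214]
tcp_rot: [2.342, 2.094, 0.0]
contact_force: [-0.3, 0.1, -3.1]
gripper_width: 0.359
finger_force: 59.9
t 20.55 tcp [ 0.6134 -0.2306  0.0214] yaw 83.6 toolz [ 1.e-04 -1.e-04 -1.e+00] F [-0.3  0.1 -3.1] fing 59.9 w 0.359
shift now-axes [ 0.1 -0.8  0.2]
shift in turned axes [ 0.1 -0.8  0.2] turn 0.0
slot+y edge / tongue bottom at 6mm [[254.14419247 169.01450017]] [[254.41354655 167.0345475 ]] block bottom corner [array([249.2, 163.5]), array([258.3, 164.7])]
```

View pics/p9.png

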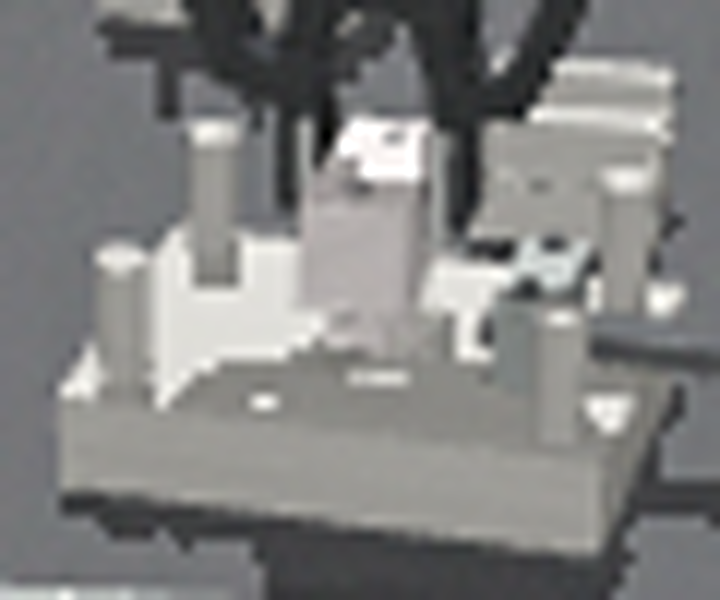

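The insert hangs upright just above the slot: block bottom at about crop (303,306)–(412,320), prediction (296,312)–(405,326). The wrist force is just its weight, 3.1 N, so it touches nothing else. Handing in.

```bash
python3 -c "
from workcell import r
print(r.job_done())"
```

```text
the job is handed in; nothing more can be done
None
```

I handed the job in with the blade pulled out to its stop and the insert held still over the slot, with its tongue about 6 mm above the mould base and centred to about 1 mm by the cameras; no verdict came back.

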